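# Set the bell timer for the next workshop activity

### The job

Set the white bell timer on the desk mat for the next activity: twist its blue dial clockwise past the red top mark, then back down until its pointer is at the green minute marker, and let go. The timer is light and only stands on the mat while its dial is stiff, so lean on it gently as you twist (with one and a half to two kilos, never as much as three) to keep it from spinning or sliding away; it must finish standing where it was. Leave the green marker and the other things on the table as they are.

Things in the scene. Friction and masses are not known exactly. Their poses are not given: they have to be found in the camera images.
- timer: the loose bell timer: white round housing 120 mm across, 42 mm high, on four rubber feet 42 mm from its axis; about 0.33 kg (mass and friction vary). Origin: centre of the underside, on the dial's axis. +z up, +x to the red top mark on its face. Twisting the stiff dial without pressing turns the whole timer; with 15 to 20 N pressed straight down through the dial the mat holds it.
- timer_rim (a point): point on the rim of the housing's face beside the red top mark: 60 mm from the axis along the timer's +x, 42 mm up. Shows whether the timer has turned or slid.
- dial (a joint): angle of the blue dial on the housing, rad; grows clockwise seen from above. 0 = pointer to the timer's +y, 1.571 = pointer at the red top mark (15 minutes; one minute is 0.105 rad), end stop at 1.9. Turning takes about 0.22 N m; it stays where it is left (no spring).
- dial_grip (a point): grip point on the dial's axis, 71 mm above the mat. The dial is a blue upright bar 44 mm long, 14 mm wide (grip across this), top 78 mm above the mat, on a grey disc 52 mm across, top at 48 mm; the housing's face is at 42 mm. x axis: along the bar to the white pointer end; z up. The dial has no up-and-down play.
- marker (a joint): angle of the green minute marker on the housing, rad, same zero and sense as the dial: when both are equal the pointer is at the marker. It moves easily if touched.
- marker_tip (a point): top of the green marker, a tab 9 x 8 mm, 4 mm high, on the housing's face, 50.5 mm from the axis, 46 mm above the mat. x axis: outward from the dial's axis; parallel to the dial's x axis when the pointer is at the marker.
- mat: the fixed flat dark blue desk mat under the timer, 280 x 400 x 3 mm; origin: centre of its underside, on the table (height 0). The force between timer and mat (the weight of about 3 N included) must stay under 30 N. Mat and timer are hard: the push grows by some 20 N per mm.
- green_cup: loose light green plastic cup, 76 mm across the rim, 85 mm high; origin under its centre. Leave alone.
- clear_cup: loose clear plastic cup, 80 mm across the rim, 95 mm high; origin under its centre. Leave alone.
- carton: loose juice carton, orange and white, 70 x 70 mm, about 160 mm high with its gable; origin under its centre. Leave alone.
- water: loose closed water bottle with blue label, 64 mm across, 190 mm high; origin under its centre. Leave alone.
- phone: loose phone lying flat, 72 x 150 x 9 mm; origin under its centre. Leave alone.
- tablet: loose tablet lying flat, 170 x 240 x 9 mm; origin under its centre. Leave alone.
- mouse: loose black computer mouse, 100 x 58 mm, 30 mm high; origin under its centre. Leave alone.
Not all that is in view belongs to the job. What is shaped like the timer but brown or pink is not meant.

How it is judged:
On the way:
1. the dial's pointer is turned past the red top mark (joint over 1.60 rad) (value of joint dial above 1.6 rad), for 0.1 s.
At the end, for the whole second after the job is handed in: Pointer within 0.08 rad (three quarters of a minute) of the green marker, having been past the red mark; timer upright on the mat, at rest, let go; its centre, the rim point by the red mark and the green marker each within 25 mm of where they began (angle between the x axis of dial_grip and the x axis of marker_tip, either way round below 0.08 rad and distance of each of timer_rim, timer, marker_tip from where it was at the start of the episode below 0.025 m and angle between timer's own z axis and vertical below 0.05 rad and height (world z) of timer below 0.007 m and linear speed of timer below 0.01 m/s and contact force between the fingers and timer below 0.1 N); the robot touches nothing.
It fails at once if the timer is pressed onto the mat with more than 30 N (contact force between timer and mat above 30 N).
It fails at once if another thing on the table is moved by more than 20 mm (distance of any of green_cup, clear_cup, carton, water, phone, tablet, mouse from where it was at the start of the episode above 0.02 m).
It also fails if it takes over 42 s, if anything falls off the work surface, if the arm or the gripper's body presses on something with over 40 N, if the wrist force passes 120 N, or if a joint passes its speed limit or range.

### The arm

A 7-joint arm with a two-finger parallel gripper is mounted at the origin on the work surface. World frame = base frame: x ahead of the robot, y to its left, z up, the work surface at z = 0. Lengths are in m, angles in rad, forces in N, time in s.
With the tool pointing down it reaches from about 0.35 to 0.9 m from the base axis. Payload 8.1 kg.
Tool frame: the origin (TCP) lies on the centre line of the jaws, within the pads' length; the fingertips stand 25 mm ahead of it and the grasp point (between the pads) lies 6 mm ahead of it; y points along the fingers, x is the direction in which the jaws open and shut, and the axes are right-handed (so a half turn about y gives the same grasp; the last joint's range is limited). The gripper opens to 92 mm and grips with 3 to 60 N. Pads are 19 mm wide; open, the fingers measure 130 mm over their backs; the gripper's body (75 mm by 190 mm) begins 47 mm behind the grasp point.
Start: joints at [1.208, 0.434, 0.025, 1.573, -0.012, 1.134, -0.075], TCP at [0.161, -0.604, 0.252] pointing down, gripper open.
Joint ranges: [-2.62, 2.62], [-0.44, 2.09], [-1.27, 1.32], [0.08, 2.57], [-1.32, 4.46], [0.12, 2], [-2.74, 2.74]. Speed limits (rad/s): [2.22, 2.22, 3.01, 3.01, 3.14, 3.14, 3.14].

### API

Orientations are given as a unit quaternion [x, y, z, w].
In Python, from station import * gives the robot as it stands.
- The arm moves only by the tool apply_moves, never from a script. Its argument "rows" is a list of rows, each a list of 5 numbers: the shift along the world's x, y, z in m, then the turn about the world's z in rad, then the opening, from -1 (shut) to 1 (fully open). A call has 1 to 12 rows; each row is the pose to reach, as a shift and turn from the pose commanded when the call began; what a row does not reach only later rows make up. A row lasts 1/10 s, in which the tool goes at most 50 mm and 8.59 degrees, less where a joint would pass 70% of its speed; a pose out of reach is approached as far as the arm can. A call with a gripper value outside its range is refused whole. The fingers move at their own pace and stop on an object; the grip force is fixed at half the most. Time passes only in rows, so rows that repeat a pose let the fingers close. It gives the time, the measured TCP pose, the force and the opening at its end, in the units of the state.
- sense(): the state, without advancing time (a new reading comes with each control period).
- camera(name): name is "scene" or "top" or "wrist"; returns the picture (480x640x3 uint8, red, green, blue); there is no depth.
- camera_model(name): a dict with "fx", "fy", "cx", "cy" (pixels), "k1" (the pictures are not rectified: a ray, as slopes to the right and down, at radius r is drawn at 1 + k1 r^2 times it, then the intrinsics apply), "extrinsics" (4x4, takes a point from world to camera coordinates); the wrist camera has in their place "tool_from_camera" (4x4, takes a point from camera to tool coordinates, whose origin is the TCP and whose axes are the tool frame's). Camera axes: x right, y up, looking along -z (the intrinsics and any distortion apply to the point x, -y, -z); pixel columns grow to the right and rows downward; lengths in m; the calibration is good to about 2 mm. A picture is of the moment at which its call begins: read the wrist's pose just before it. camera_model takes no time and is no camera call.
- sign_off(): hands the job in, once; it reports no verdict.
The state is a dict: "clock": time; "qpos": joint angles; "joint_velocities": joint speeds; "joint_efforts": joint torques, N m; "tcp_pos": TCP position; "eef_rot": TCP orientation; "ft_force": force on the tool from outside, world axes, zero at the start; "torque": the same for the moment, N m; "finger_gap": opening from 0.0 (shut) to 1.0 (fully open).
Only numpy, scipy, OpenCV 4.12 (cv2) and the standard library are available. Lean on these libraries where they do the work, as an engineer would, in place of code of your own. Each camera call takes 0.05 s, during which the arm holds its last target.

## Working session

There is one attempt and no reset: what is moved stays moved. The work goes in short steps, Python scripts to look and compute and a tool call to move; the robot and the scene stay as the last step left them, time stands still between calls to the robot, and variables do not carry over. Pictures are saved under pics/ and viewed, and the job is handed in when it is done.

Besides the shell and the picture viewer there is one more tool, called in YAML: its name, and indented under it one key for each argument. apply_moves: Moves the arm, as the interface text tells. Its arguments: {"type":"object","properties":{"rows":{"type":"array","items":{"type":"array","items":{"type":"number"}}}},"required":["rows"]}

```bash
mkdir -p pics; ls; python3 - <<'E'
from station import *
import cv2
s=sense();print({k:s[k] for k in('clock','tcp_pos','eef_rot','ft_force','finger_gap','qpos')})
for n in("scene","top"):
    m=camera_model(n);print(n,m)
    cv2.imwrite(f'pics/{n}0.png',camera(n)[:,:,::-1])
print(camera_model("wrist"))
E
```

```text
pics
{'clock': 0.0, 'tcp_pos': array([ 0.1603993 , -0.60358231,  0.25095807]), 'eef_rot': array([-0.56024236,  0.43150031, -0.43058225,  0.56083412]), 'ft_force': array([-0.80054296,  0.6702015 ,  0.38723101]), 'finger_gap': 1.0010179970029005, 'qpos': array([ 1.20837219,  0.4352015 ,  0.02497728,  1.57409777, -0.0116155 ,
        1.13398326, -0.07512047])}
scene {'fx': 581.6090466277516, 'fy': 581.6090466277516, 'cx': 322.25792451299924, 'cy': 239.79732205109602, 'k1': -0.009647428949567502, 'extrinsics': array([[ 0.82412902,  0.56638711, -0.00412446, -0.43363128],
       [-0.34577882,  0.50887079,  0.7883448 ,  0.15484914],
       [ 0.44860715, -0.64827167,  0.61521985, -1.43634725],
       [ 0.        ,  0.        ,  0.        ,  1.        ]])}
top {'fx': 528.1372112557711, 'fy': 528.1372112557711, 'cx': 318.98899023454845, 'cy': 234.09885039582824, 'k1': -0.05145724430516597, 'extrinsics': array([[-0.02319183, -0.99959382, -0.0165631 ,  0.00427405],
       [ 0.98429596, -0.02573066,  0.17464075, -0.58467742],
       [-0.174996  , -0.01225275,  0.9844929 , -1.06399278],
       [ 0.        ,  0.        ,  0.        ,  1.        ]])}
{'fx': 375.78082699100935, 'fy': 375.78082699100935, 'cx': 322.55563061349386, 'cy': 235.47060421920253, 'k1': -0.04577711912071411, 'tool_from_camera': array([[ 9.99999899e-01,  4.29180235e-04, -1.36389900e-04,
         1.20229726e-04],
       [-2.52995567e-04,  2.84860298e-01, -9.58569010e-01,
        -1.33655290e-01],
       [-3.72546805e-04,  9.58568947e-01,  2.84860378e-01,
         7.76565615e-02],
       [ 0.00000000e+00,  0.00000000e+00,  0.00000000e+00,
         1.00000000e+00]])}
```

View pics/scene0.png

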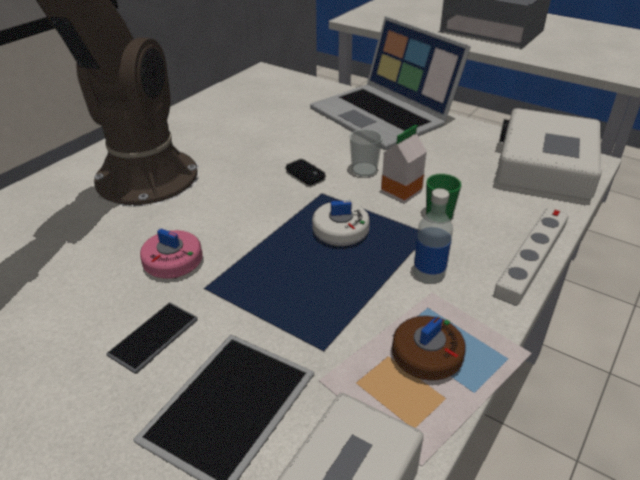

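View pics/top0.png

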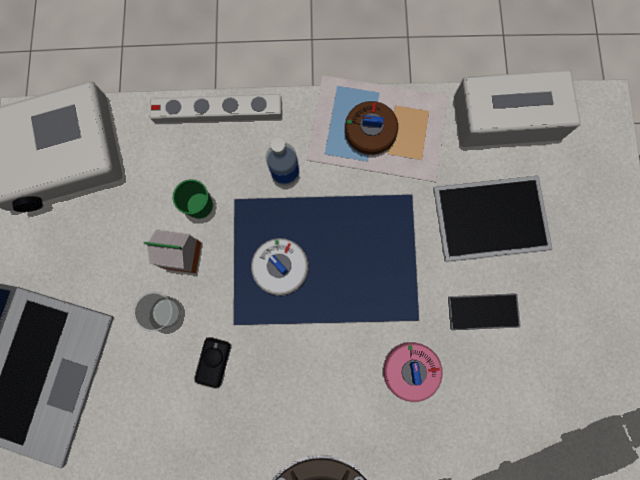

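Candidates in the top view are the white timer on the mat (279,265), the brown one (372,126) and the pink one (413,372). The white one on the mat fits the description. Next I'll check it in a close crop and measure it.

```bash
cat > h.py <<'E'
import numpy as np, cv2
from scipy.spatial.transform import Rotation as R
from station import *
def cam(name,s=None):
    m=camera_model(name)
    if name=="wrist":
        T=np.eye(4);T[:3,:3]=R.from_quat(s['eef_rot']).as_matrix();T[:3,3]=s['tcp_pos']
        W=T@m['tool_from_camera']
    else: W=np.linalg.inv(m['extrinsics'])
    return m,W
def ray(m,W,uv,z):
    uv=np.atleast_2d(uv).astype(float)
    K=np.array([[m['fx'],0,m['cx']],[0,m['fy'],m['cy']],[0,0,1]])
    n=cv2.undistortPoints(uv.reshape(-1,1,2),K,np.array([m['k1'],0,0,0,0.])).reshape(-1,2)
    d=np.c_[n[:,0],-n[:,1],-np.ones(len(n))]@W[:3,:3].T
    o=W[:3,3]; t=(z-o[2])/d[:,2]
    return o+d*t[:,None]
def blobs(im,cond,roi,minA=4):
    hsv=cv2.cvtColor(im,cv2.COLOR_RGB2HSV)
    lo,hi=cond; k=cv2.inRange(hsv,np.array(lo),np.array(hi))
    x0,y0,x1,y1=roi; z=np.zeros_like(k); z[y0:y1,x0:x1]=k[y0:y1,x0:x1]
    n,l,st,c=cv2.connectedComponentsWithStats(z)
    return [(c[i],st[i,4],l==i) for i in range(1,n) if st[i,4]>=minA]
E
python3 - <<'E'
from h import *
im=cv2.imread('pics/top0.png')[:,:,::-1].copy()
cv2.imwrite('pics/topcrop.png',cv2.resize(im[230:300,240:320,::-1],(800,700),interpolation=cv2.INTER_CUBIC)[:600])
im2=cv2.imread('pics/scene0.png')
cv2.imwrite('pics/scenecrop.png',cv2.resize(im2[190:250,300:380],(800,600),interpolation=cv2.INTER_CUBIC))
m,W=cam('top')
roi=(245,230,315,302)
for nm,c,z in(('white',((0,0,120),(179,60,255)),.045),('blue',((105,120,60),(125,255,255)),.08),('red',((0,120,60),(8,255,255)),.045),('green',((45,90,40),(85,255,255)),.049)):
    for b in blobs(im,c,roi): print(nm,b[0],b[1],ray(m,W,b[0],z)[0])
for uv in[(234,198),(413,195),(419,322),(233,325)]:print('mat',ray(m,W,uv,.003)[0])
E
```

```text
white [278.9624183  266.80283224] 1836 [0.51805687 0.07580811 0.045     ]
blue [279.07051282 249.14182692] 1248 [0.55036187 0.07205555 0.08      ]
blue [278.6952381  265.23809524] 105 [0.51720133 0.07316435 0.08      ]
blue [249.125 290.875] 8 [0.46643367 0.13374287 0.08      ]
blue [306.         294.55555556] 9 [0.4563161  0.01859259 0.08      ]
blue [286.76190476 296.9047619 ] 21 [0.45251154 0.05753201 0.08      ]
blue [311.   295.25] 4 [0.4546776  0.00852751 0.08      ]
blue [249.5        297.66666667] 6 [0.45271029 0.13300336 0.08      ]
blue [262.5 297. ] 4 [0.45345509 0.10663353 0.08      ]
blue [273.375 297.   ] 8 [0.45294937 0.08460923 0.08      ]
blue [278.375 296.875] 8 [0.45296663 0.07448967 0.08      ]
blue [254.5 299.5] 4 [0.44879233 0.12287108 0.08      ]
blue [269.2 299.6] 5 [0.44791589 0.09310237 0.08      ]
blue [311. 300.] 4 [0.44514182 0.00872532 0.08      ]
blue [304.25 300.75] 4 [0.44396165 0.0223586  0.08      ]
red [286.82608696 248.13043478] 23 [0.55737412 0.05872319 0.045     ]
green [276.57142857 241.71428571] 7 [0.5710381  0.07996745 0.049     ]
mat [0.68038535 0.1790764  0.003     ]
mat [ 0.67635756 -0.22141036  0.003     ]
mat [ 0.39642165 -0.21931602  0.003     ]
mat [0.39945781 0.1800653  0.003     ]
```

View pics/topcrop.png

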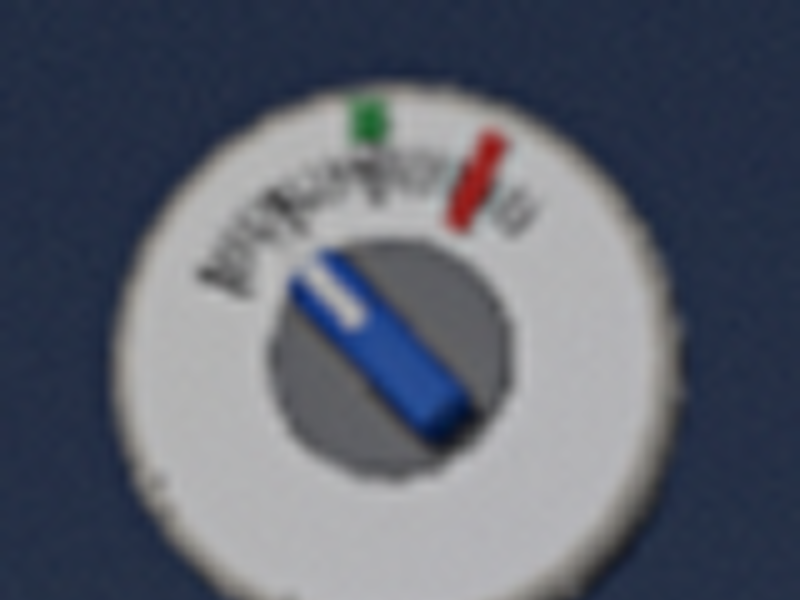

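View pics/scenecrop.png

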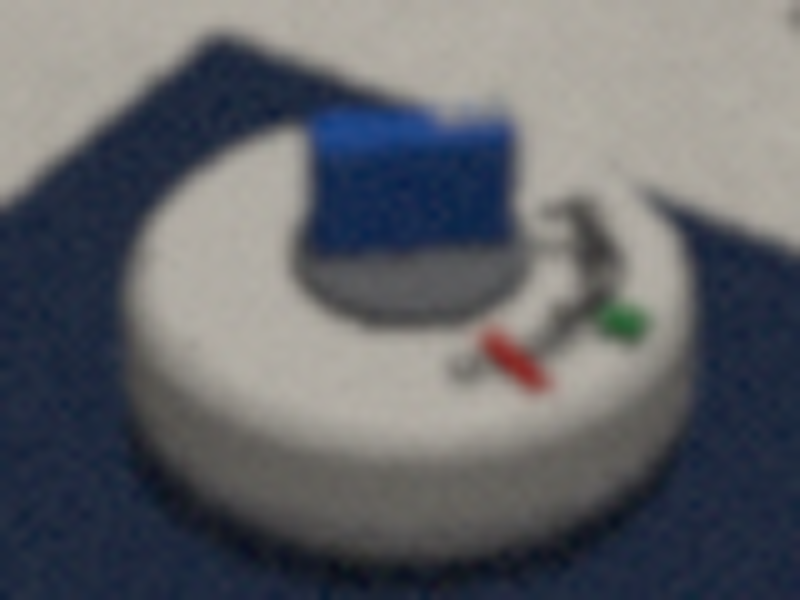

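The crop shows the white timer with its pointer to the upper left, the green tab at about (276.6,241.7) and the red mark at (286.8,248.1). Measured against the given sizes, the mat comes out at 280 x 400 mm. Green sits about 54 mm from the axis and red about 43 mm, both close to expected. Now I'll work out the approach yaw.

```bash
python3 - <<'E'
from h import *
s=sense();M=R.from_quat(s['eef_rot']).as_matrix();print(M.round(3))
print('jaw yaw',np.arctan2(M[1,0],M[0,0]))
c=np.array([.5175,.0755]);print('shift',c-s['tcp_pos'][:2])
im=cv2.imread('pics/top0.png')[:,:,::-1].copy();m,W=cam('top')
b=[x for x in blobs(im,((105,120,60),(125,255,255)),(262,250,296,282),40)]
for x in b:
    ys,xs=np.nonzero(x[2]); p=ray(m,W,np.c_[xs,ys],.081)[:,:2]; print(len(p),p.mean(0)); u=np.linalg.svd(p-p.mean(0))[2][0];print('bar axis',np.arctan2(u[1],u[0]))
E
```

```text
[[ 0.257 -0.     0.966]
 [-0.966  0.001  0.257]
 [-0.001 -1.    -0.   ]]
jaw yaw -1.3110072232840444
shift [0.35707714 0.67914419]
105 [0.51709488 0.07308407]
bar axis -2.4215190975246017
```

apply_moves:
  rows:
    - [0.02,0.038,0,0.03,1]
    - [0.04,0.076,0,0.06,1]
    - [0.06,0.114,0,0.1,1]
    - [0.08,0.152,0,0.13,1]
    - [0.1,0.19,0,0.16,1]
    - [0.12,0.228,0,0.19,1]
    - [0.14,0.266,0,0.22,1]
    - [0.16,0.304,0,0.25,1]
    - [0.18,0.342,0,0.28,1]
    - [0.2,0.38,0,0.31,1]
    - [0.22,0.418,0,0.34,1]
    - [0.24,0.456,0,0.37,1]

```text
clock: 1.3
tcp_pos: [0.4008, -0.1464, 0.2517]
eef_rot: [0.631, -0.32, 0.32, -0.63]
ft_force: [0.2, -0.7, -0.1]
finger_gap: 1.002
```

apply_moves:
  rows:
    - [0.02,0.038,0,0.02,1]
    - [0.04,0.076,0,0.04,1]
    - [0.06,0.114,0,0.06,1]
    - [0.08,0.152,0,0.06,1]
    - [0.1,0.19,0,0.06,1]
    - [0.117,0.223,0,0.06,1]
    - [0.117,0.223,0,0.06,1]
    - [0.117,0.223,0,0.06,1]

```text
clock: 2.1
tcp_pos: [0.5173, 0.0756, 0.2512]
eef_rot: [0.64, -0.301, 0.3, -0.64]
ft_force: [-1.1, -0.5, -0.6]
finger_gap: 1.0
```

```bash
python3 - <<'E'
from h import *
s=sense();print(s['clock'],s['tcp_pos'],s['qpos'],s['ft_force'])
M=R.from_quat(s['eef_rot']).as_matrix();print('jaw yaw',np.arctan2(M[1,0],M[0,0]))
im=camera('wrist');cv2.imwrite('pics/w1.png',im[:,:,::-1])
import pickle;pickle.dump((s,im),open('w1.pkl','wb'))
E
```

```text
2.1 [0.51726411 0.075594   0.25116933] [ 0.14650993  0.3193481  -0.5037763   1.78821528  0.1723292   1.07894649
 -1.29693507] [-1.12326455 -0.45854372 -0.5676768 ]
jaw yaw -0.8790980379911788
```

View pics/w1.png

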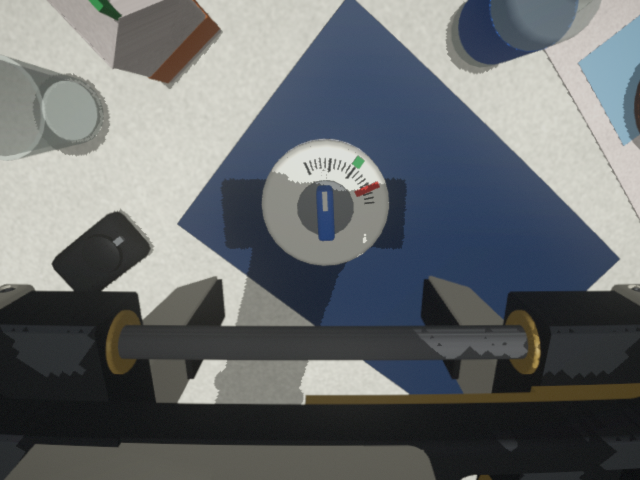

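The wrist view shows the timer centred at (326,203), with the bar nearly upright in the picture, so the jaws straddle it. The green tab is at (358,161) and the red mark at (368,188).

```bash
cat > meas.py <<'E'
from h import *
import pickle,sys
def meas(s,im,roi,vis=None):
    m,W=cam('wrist',s); out={}
    for nm,c,z in(('blue',((105,140,50),(125,255,255)),.081),('red',((0,120,60),(8,255,255)),.0455),('redw',((172,120,60),(179,255,255)),.0455),('green',((45,90,40),(85,255,255)),.049),('white',((0,0,170),(179,40,255)),.081)):
        for b in blobs(im,c,roi,12):
            ys,xs=np.nonzero(b[2]);p=ray(m,W,np.c_[xs,ys],z)[:,:2];u=np.linalg.svd(p-p.mean(0))[2][0]
            print(nm,b[0].round(1),b[1],p.mean(0).round(4),'axis',round(np.arctan2(u[1],u[0])%np.pi,3),'len',np.ptp(p@u).round(4))
    # housing outline circle, grey disc
E
python3 - <<'E'
from meas import *
s,im=pickle.load(open('w1.pkl','rb'))
meas(s,im,(255,130,395,270))
m,W=cam('wrist',s)
# housing: not mat-blue
hsv=cv2.cvtColor(im,cv2.COLOR_RGB2HSV)
k=cv2.inRange(hsv,(0,0,90),(179,70,255));z=np.zeros_like(k);z[130:272,258:394]=k[130:272,258:394]
cs=max(cv2.findContours(z,cv2.RETR_EXTERNAL,cv2.CHAIN_APPROX_NONE)[0],key=cv2.contourArea)
p=ray(m,W,cv2.convexHull(cs).reshape(-1,2),.043)[:,:2]
(c,r)=cv2.minEnclosingCircle((p*1000).astype(np.float32));print('housing',c,r)
x=np.c_[2*p,np.ones(len(p))];q=np.linalg.lstsq(x,(p**2).sum(1),rcond=None)[0];print('fit',q[:2],np.sqrt(q[2]+q[:2]@q[:2]))
cv2.imwrite('pics/w1c.png',cv2.resize(im[130:275,250:400,::-1],(620,600),interpolation=cv2.INTER_CUBIC))
E
```

```text
blue [325.4 219.5] 553 [0.5196 0.0741] axis 0.742 len 0.041
red [366.6 188.7] 138 [0.559  0.0578] axis 2.689 len 0.0219
green [357.8 161.9] 76 [0.5721 0.0803] axis 0.119 len 0.0084
white [327.4 164.8] 3010 [0.5554 0.1017] axis 2.165 len 0.0895
white [364.1 239.5] 17 [0.5271 0.0377] axis 0.599 len 0.0046
housing (523.6092529296875, 76.95184326171875) 60.108482360839844
fit [0.52310411 0.0772103 ] 0.059407185554475245
```

View pics/w1c.png

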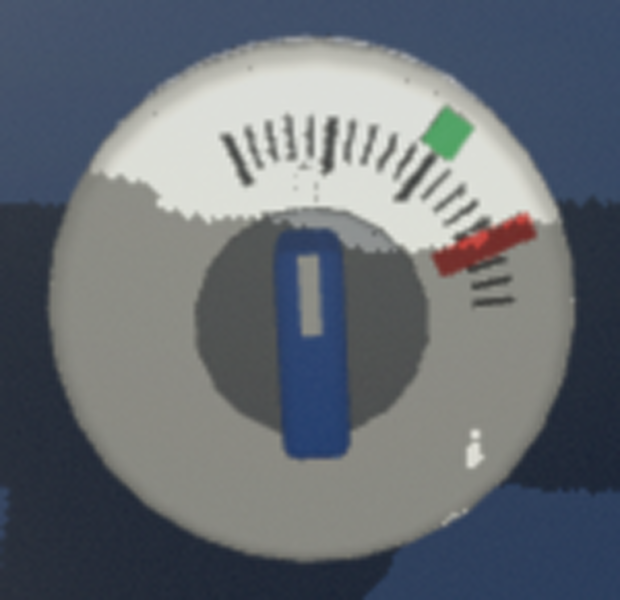

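```bash
python3 - <<'E'
from meas import *
s,im=pickle.load(open('w1.pkl','rb'));m,W=cam('wrist',s)
print('cam pos',W[:3,3])
f=lambda x,y:(250+x*150/620,130+y*145/600)
P=ray(m,W,[f(275,240),f(342,236),f(350,450),f(284,456),f(311,230),f(317,458)],.081)[:,:2];print(P.round(4));print('bar c',P[:4].mean(0),P[4:].mean(0)); d=P[4]-P[5];print('ang',np.arctan2(d[1],d[0]),np.hypot(*d))
D=ray(m,W,[f(195,320),f(429,320),f(250,225),f(390,408),f(245,408),f(385,235)],.051)[:,:2]
x=np.c_[2*D,np.ones(len(D))];q=np.linalg.lstsq(x,(D**2).sum(1),rcond=None)[0];print('disc',q[:2],np.sqrt(q[2]+q[:2]@q[:2]))
# top view disc+bar vs. red/green
c=(.5205,.0758)
for nm,g in(('green',(.5721,.0803)),('red',(.559,.0578))):
    print(nm,np.arctan2(g[1]-c[1],g[0]-c[0]),np.hypot(g[1]-c[1],g[0]-c[0]))
E
```

```text
cam pos [0.57739241 0.12477399 0.38474912]
[[0.5354 0.0966]
 [0.5444 0.0869]
 [0.5118 0.0574]
 [0.5022 0.067 ]
 [0.5414 0.0924]
 [0.5062 0.0615]]
bar c [0.52343578 0.07696976] [0.52379062 0.07694007]
ang 0.7195520603897919 0.04690001127484339
disc [0.52237807 0.07575492] 0.025372058876988027
green 0.08698921674397776 0.051795849254549435
red -0.43733789174788323 0.042500000000000086
```

apply_moves:
  rows:
    - [0,0,0,0.14,1]
    - [0,0,0,0.28,1]
    - [0,0,0,0.42,1]
    - [0,0,0,0.56,1]
    - [0,0,0,0.7,1]
    - [0,0,0,0.84,1]
    - [0,0,0,0.98,1]
    - [0,0,0,1.12,1]
    - [0,0,0,1.26,1]
    - [0,0,0,1.4,1]
    - [0,0,0,1.54,1]
    - [0,0,0,1.68,1]

```text
clock: 3.35
tcp_pos: [0.5171, 0.0729, 0.2516]
eef_rot: [0.651, 0.276, -0.276, -0.651]
ft_force: [-0.1, -0.6, 0.1]
finger_gap: 0.999
```

apply_moves:
  rows:
    - [0,0,0,0.14,1]
    - [0,0,0,0.28,1]
    - [0,0,0,0.42,1]
    - [0,0,0,0.56,1]
    - [0,0,0,0.7,1]
    - [0,0,0,0.84,1]
    - [0,0,0,0.98,1]
    - [0,0,0,1.12,1]
    - [0,0,0,1.26,1]
    - [0,0,0,1.4,1]
    - [0,0,0,1.49,1]
    - [0,0,0,1.49,1]

```text
clock: 4.55
tcp_pos: [0.5172, 0.073, 0.2513]
eef_rot: [-0.293, -0.643, 0.644, 0.293]
ft_force: [0.3, 1.2, -0.2]
finger_gap: 0.998
```

```bash
python3 - <<'E'
from meas import *
s=sense();print(s['clock'],s['tcp_pos'],s['qpos'],s['ft_force'])
M=R.from_quat(s['eef_rot']).as_matrix();print('jaw yaw',np.arctan2(M[1,0],M[0,0]))
im=camera('wrist')
pickle.dump((s,im),open('w2.pkl','wb'))
m,W=cam('wrist',s);print(W[:3,3])
meas(s,im,(255,130,395,275))
hsv=cv2.cvtColor(im,cv2.COLOR_RGB2HSV)
k=cv2.inRange(hsv,(0,0,90),(179,70,255));z=np.zeros_like(k);z[130:275,250:400]=k[130:275,250:400]
cs=max(cv2.findContours(z,cv2.RETR_EXTERNAL,cv2.CHAIN_APPROX_NONE)[0],key=cv2.contourArea)
p=ray(m,W,cv2.convexHull(cs).reshape(-1,2),.043)[:,:2]
x=np.c_[2*p,np.ones(len(p))];q=np.linalg.lstsq(x,(p**2).sum(1),rcond=None)[0];print('fit',q[:2],np.sqrt(q[2]+q[:2]@q[:2]))
cv2.imwrite('pics/w2c.png',cv2.resize(im[130:275,250:400,::-1],(620,600),interpolation=cv2.INTER_CUBIC))
E
```

```text
4.55 [0.51716242 0.07303168 0.2512979 ] [ 0.59126595  0.53847986 -1.20216305  1.75846944  0.53453598  1.22366976
  1.53178137] [ 0.28373841  1.21156642 -0.1939285 ]
jaw yaw 2.2880494423753968
[0.45985237 0.0226298  0.38507589]
blue [322.1 218. ] 626 [0.5167 0.0713] axis 0.721 len 0.0457
red [282.  233.1] 126 [0.559 0.058] axis 2.68 len 0.0219
green [290.8 258.6] 69 [0.5719 0.08  ] axis 0.125 len 0.009
white [326.7 252.7] 2248 [0.5371 0.0943] axis 2.332 len 0.0938
white [392.3 272.3] 21 [0.513  0.1492] axis 0.035 len 0.0062
fit [0.52093628 0.07533615] 0.05955637419748088
```

View pics/w2c.png

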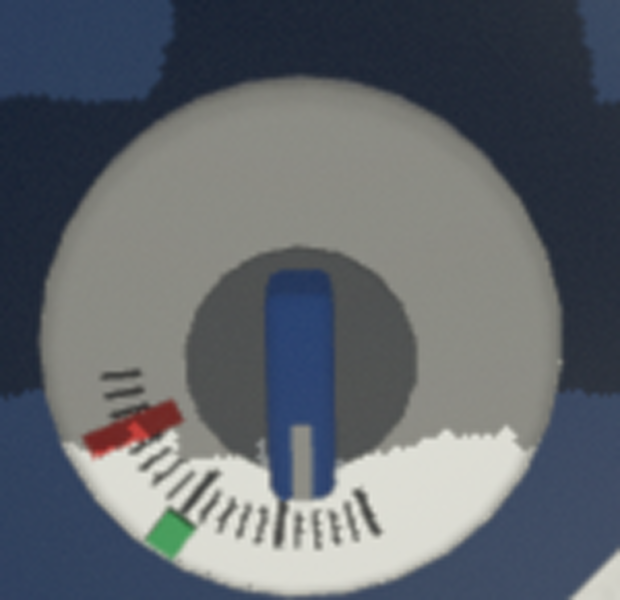

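The two opposite wrist views agree on red at (0.559,0.058) and green at (0.572,0.080). That puts the dial's axis at about (0.5215,0.0758). Pointer yaw is 0.72, green 0.085 and red −0.443, so the dial is near 0.41 (tick 4) and the marker near 1.04 (tick 10).

apply_moves:
  rows:
    - [0.0043,0.0028,-0.03,0,1]
    - [0.0043,0.0028,-0.06,0,1]
    - [0.0043,0.0028,-0.09,0,1]
    - [0.0043,0.0028,-0.12,0,1]
    - [0.0043,0.0028,-0.13,0,1]
    - [0.0043,0.0028,-0.13,0,1]
    - [0.0043,0.0028,-0.13,0,1]

```text
clock: 5.3
tcp_pos: [0.5224, 0.0779, 0.1229]
eef_rot: [0.293, 0.644, -0.643, -0.292]
ft_force: [-0.1, -0.3, 0.9]
finger_gap: 0.997
```

```bash
python3 - <<'E'
from meas import *
s=sense();print(s['clock'],s['tcp_pos'],s['qpos'],s['ft_force'])
M=R.from_quat(s['eef_rot']).as_matrix();print('jaw yaw',np.arctan2(M[1,0],M[0,0]));print(M.round(3))
E
```

```text
5.3 [0.52239913 0.07791833 0.12289652] [ 0.48031785  0.67621452 -1.06716168  1.89824607  0.70806788  1.00313501
  1.3817327 ] [-0.10841314 -0.29962151  0.93986545]
jaw yaw 2.287770050017766
[[-0.657  0.001 -0.754]
 [ 0.754  0.    -0.657]
 [-0.001 -1.    -0.001]]
```

apply_moves:
  rows:
    - [-0.001,-0.002,-0.015,0,1]
    - [-0.001,-0.002,-0.03,0,1]
    - [-0.001,-0.002,-0.04,0,1]
    - [-0.001,-0.002,-0.041,0,1]
    - [-0.001,-0.002,-0.041,0,1]
    - [-0.001,-0.002,-0.041,0,1]

```text
clock: 5.9
tcp_pos: [0.521, 0.0761, 0.081]
eef_rot: [0.292, 0.644, -0.644, -0.292]
ft_force: [0.9, 0.2, 1.2]
finger_gap: 0.998
```

```bash
python3 - <<'E'
from meas import *
s=sense();print(s['clock'],s['tcp_pos'],s['qpos'],s['ft_force'])
im=camera('wrist');cv2.imwrite('pics/w3.png',im[:,:,::-1])
m,W=cam('wrist',s)
meas(s,im,(220,60,420,330))
E
```

```text
5.9 [0.52103108 0.0760662  0.08103893] [ 0.44807839  0.7237812  -1.01537512  1.93675942  0.77490683  0.934013
  1.33115089] [0.87222976 0.15870164 1.2072673 ]
blue [225.2  75. ] 12 [ 0.4729 -0.0095] axis 2.241 len 0.0023
blue [226.5  84.3] 21 [ 0.475  -0.0074] axis 1.111 len 0.0032
blue [234.4  84.9] 22 [ 0.4734 -0.0053] axis 2.363 len 0.0031
blue [238.4 108.3] 20 [4.785e-01 3.000e-04] axis 2.194 len 0.0044
blue [230.3 112.8] 26 [ 0.4815 -0.0008] axis 0.126 len 0.0027
blue [322.1 290.1] 2411 [0.5105 0.066 ] axis 0.734 len 0.0307
red [247.9 317. ] 444 [0.5587 0.0583] axis 2.648 len 0.0228
```

View pics/w3.png

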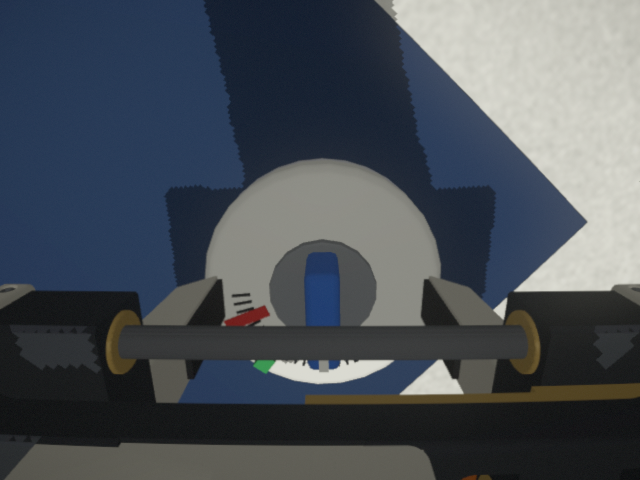

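The view shows the bar centred between the open pads at about column 322, in line with the fingers. Now I'll close on it.

apply_moves:
  rows:
    - [0,0,0,0,-1]
    - [0,0,0,0,-1]
    - [0,0,0,0,-1]
    - [0,0,0,0,-1]
    - [0,0,0,0,-1]
    - [0,0,0,0,-1]
    - [0,0,0,0,-1]
    - [0,0,0,0,-1]

```text
clock: 6.75
tcp_pos: [0.5208, 0.0757, 0.0807]
eef_rot: [0.292, 0.644, -0.644, -0.292]
ft_force: [-0.4, -0.7, 0.4]
finger_gap: 0.355
```

apply_moves:
  rows:
    - [0,0,0,0,-1]
    - [0,0,0,0,-1]
    - [0,0,0,0,-1]
    - [0,0,0,0,-1]
    - [0,0,0,0,-1]
    - [0,0,0,0,-1]

```text
clock: 7.35
tcp_pos: [0.5208, 0.0757, 0.0807]
eef_rot: [0.292, 0.644, -0.644, -0.292]
ft_force: [-0.7, -0.2, -0.7]
finger_gap: 0.148
```

Gripped: the opening reads 13.6 mm, which fits the 14 mm bar. Now I'll press in small steps.

apply_moves:
  rows:
    - [0,0,-0.0003,0,-1]
    - [0,0,-0.0003,0,-1]
    - [0,0,-0.0003,0,-1]

```text
clock: 7.65
tcp_pos: [0.5209, 0.0758, 0.0807]
eef_rot: [-0.292, -0.644, 0.644, 0.292]
ft_force: [-2.3, -0.4, 6.1]
finger_gap: 0.151
```

apply_moves:
  rows:
    - [0,0,-0.0003,0,-1]
    - [0,0,-0.0003,0,-1]
    - [0,0,-0.0003,0,-1]

```text
clock: 7.95
tcp_pos: [0.5209, 0.0758, 0.0807]
eef_rot: [-0.293, -0.644, 0.644, 0.292]
ft_force: [-2.4, -0.7, 9.8]
finger_gap: 0.148
```

apply_moves:
  rows:
    - [0,0,-0.0004,0,-1]
    - [0,0,-0.0004,0,-1]
    - [0,0,-0.0004,0,-1]

```text
clock: 8.25
tcp_pos: [0.5209, 0.0758, 0.0806]
eef_rot: [-0.293, -0.644, 0.644, 0.292]
ft_force: [-4.5, -2.2, 14.2]
finger_gap: 0.149
```

apply_moves:
  rows:
    - [0,0,-0.0001,-0.03,-1]
    - [0,0,-0.0001,-0.06,-1]

```text
clock: 8.45
tcp_pos: [0.5209, 0.0758, 0.0806]
eef_rot: [-0.312, -0.635, 0.635, 0.311]
ft_force: [-3.7, -2.5, 15.9]
finger_gap: 0.149
```

```bash
cat > st.py <<'E'
from h import *
s=sense();M=R.from_quat(s['eef_rot']).as_matrix()
print(s['clock'],'tcp',s['tcp_pos'].round(4),'jaw',np.arctan2(M[1,0],M[0,0]).round(4),'F',s['ft_force'].round(1),'T',s['torque'].round(2),s['finger_gap'].round(3),'q',s['qpos'].round(2))
E
python3 st.py
```

```text
Traceback (most recent call last):
  File "st.py", line 3, in <module>
    print(s['clock'],'tcp',s['tcp_pos'].round(4),'jaw',np.arctan2(M[1,0],M[0,0]).round(4),'F',s['ft_force'].round(1),'T',s['torque'].round(2),s['finger_gap'].round(3),'q',s['qpos'].round(2))
                                                                                                                                              ^^^^^^^^^^^^^^^^^^^^^
AttributeError: 'float' object has no attribute 'round'
```

apply_moves:
  rows:
    - [0,0,0,-0.04,-1]
    - [0,0,0,-0.08,-1]
    - [0,0,0,-0.12,-1]

```text
clock: 8.75
tcp_pos: [0.5208, 0.0759, 0.0806]
eef_rot: [-0.35, -0.615, 0.615, 0.349]
ft_force: [-4.0, -2.1, 14.8]
finger_gap: 0.15
```

```bash
sed -i "s/s\['finger_gap'\].round(3)/round(s['finger_gap'],3)/" st.py; cat >> st.py <<'E'
import sys
if len(sys.argv)>1:
    a=camera('scene')[180:260,290:390,::-1];b=camera('wrist')[:,:,::-1]
    cv2.imwrite(f'pics/{sys.argv[1]}.png',np.vstack([cv2.resize(a,(640,512))[:300+80],cv2.resize(b[230:450],(640,220))]))
E
python3 st.py t1
```

```text
8.75 tcp [0.5208 0.0759 0.0806] jaw 2.108 F [-4.  -2.1 14.8] T [-0.37  0.92  0.23] 0.15 q [ 0.43  0.7  -0.97  1.94  0.75  0.91  1.18]
```

View pics/t1.png

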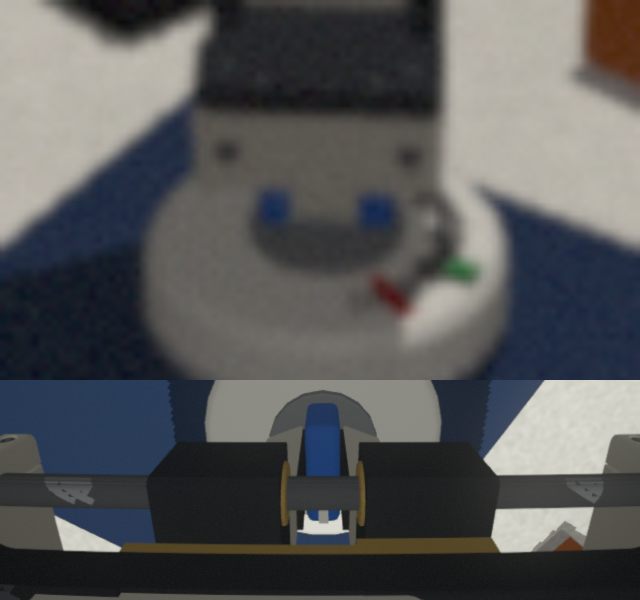

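The view shows the bar held between the pads, with the twist moment at 0.23 N m, so the dial is turning. I'll continue.

apply_moves:
  rows:
    - [0,0,-0.0001,-0.05,-1]
    - [0,0,-0.0001,-0.1,-1]
    - [0,0,-0.0001,-0.15,-1]
    - [0,0,-0.0001,-0.2,-1]

```text
clock: 9.25
tcp_pos: [0.5208, 0.076, 0.0806]
eef_rot: [-0.409, -0.577, 0.577, 0.409]
ft_force: [-5.2, -2.6, 16.9]
finger_gap: 0.148
```

apply_moves:
  rows:
    - [-0.0003,-0.0001,0,-0.05,-1]
    - [-0.0003,-0.0001,0,-0.1,-1]
    - [-0.0003,-0.0001,0,-0.15,-1]
    - [-0.0003,-0.0001,0,-0.2,-1]

```text
clock: 9.65
tcp_pos: [0.5207, 0.0761, 0.0806]
eef_rot: [0.465, 0.533, -0.533, -0.464]
ft_force: [-3.4, -1.2, 15.4]
finger_gap: 0.15
```

```bash
python3 st.py
```

```text
9.65 tcp [0.5207 0.0761 0.0806] jaw 1.7078 F [-3.4 -1.2 15.4] T [-0.21  0.77  0.2 ] 0.15 q [ 0.37  0.66 -0.88  1.94  0.67  0.86  0.84]
```

apply_moves:
  rows:
    - [-0.0001,0,-0.0001,-0.05,-1]
    - [-0.0001,0,-0.0001,-0.1,-1]
    - [-0.0001,0,-0.0001,-0.15,-1]
    - [-0.0001,0,-0.0001,-0.2,-1]

```text
clock: 10.05
tcp_pos: [0.5207, 0.0762, 0.0806]
eef_rot: [0.516, 0.484, -0.484, -0.515]
ft_force: [-4.5, -1.7, 16.4]
finger_gap: 0.152
```

apply_moves:
  rows:
    - [0,0,0,-0.05,-1]
    - [0,0,0,-0.1,-1]
    - [0,0,0,-0.15,-1]
    - [0,0,0,-0.2,-1]

```text
clock: 10.45
tcp_pos: [0.5207, 0.0763, 0.0806]
eef_rot: [0.561, 0.431, -0.43, -0.561]
ft_force: [-4.1, 0.9, 16.0]
finger_gap: 0.153
```

```bash
python3 st.py t2
```

```text
10.45 tcp [0.5207 0.0763 0.0806] jaw 1.308 F [-4.1  0.9 16. ] T [-0.07  0.77  0.22] 0.153 q [ 0.31  0.62 -0.78  1.95  0.6   0.82  0.5 ]
```

View pics/t2.png

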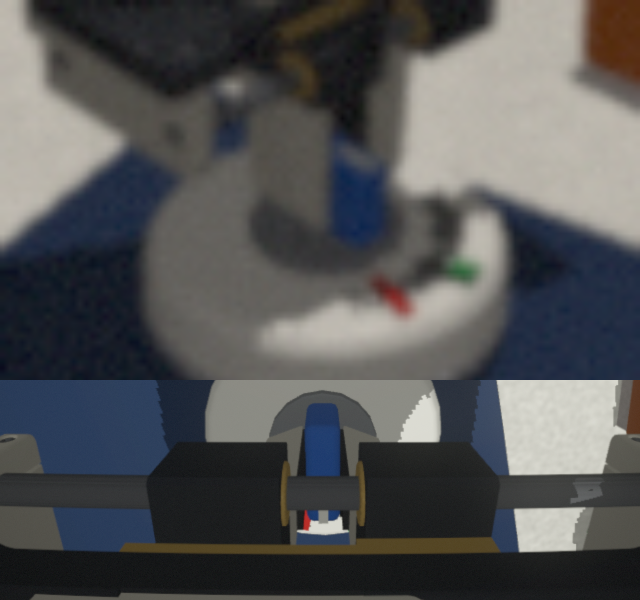

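The pointer is approaching the red mark, and red and green have stayed at the same pixels as before. Now I'll go past the red mark.

apply_moves:
  rows:
    - [-0.0001,0,0,-0.05,-1]
    - [-0.0001,0,0,-0.1,-1]
    - [-0.0001,0,0,-0.15,-1]
    - [-0.0001,0,0,-0.2,-1]

```text
clock: 10.95
tcp_pos: [0.5208, 0.0764, 0.0806]
eef_rot: [0.602, 0.373, -0.371, -0.601]
ft_force: [-3.3, -0.6, 14.3]
finger_gap: 0.15
```

apply_moves:
  rows:
    - [0,0,0,-0.04,-1]
    - [0,0,0,-0.08,-1]
    - [0,0,0,-0.11,-1]
    - [0,0,0,-0.11,-1]
    - [0,0,0,-0.11,-1]

```text
clock: 11.45
tcp_pos: [0.5208, 0.0765, 0.0806]
eef_rot: [0.621, 0.34, -0.338, -0.62]
ft_force: [-3.2, 0.6, 14.9]
finger_gap: 0.152
```

```bash
python3 st.py t3; python3 - <<'E'
from h import *
im=camera('top');cv2.imwrite('pics/top3.png',cv2.resize(im[225:305,235:325,::-1],(675,600),interpolation=cv2.INTER_CUBIC))
E
```

```text
11.45 tcp [0.5208 0.0765 0.0806] jaw 0.9998 F [-3.2  0.6 14.9] T [0.05 0.73 0.09] 0.152 q [ 0.26  0.6  -0.71  1.95  0.54  0.79  0.25]
```

View pics/t3.png

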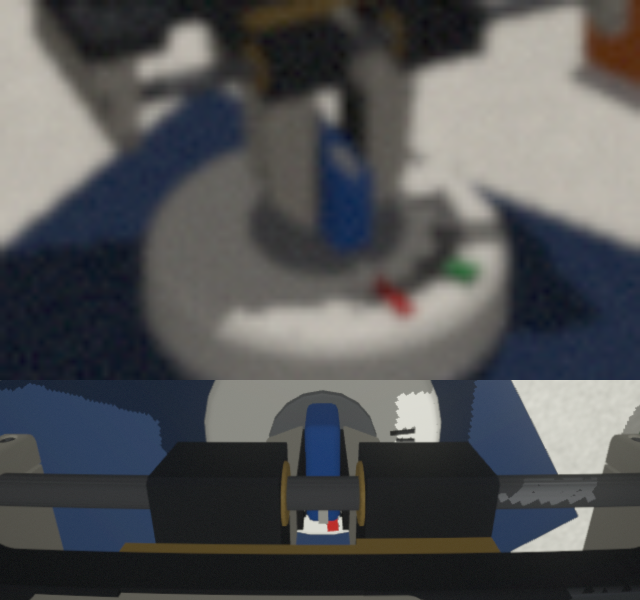

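View pics/top3.png

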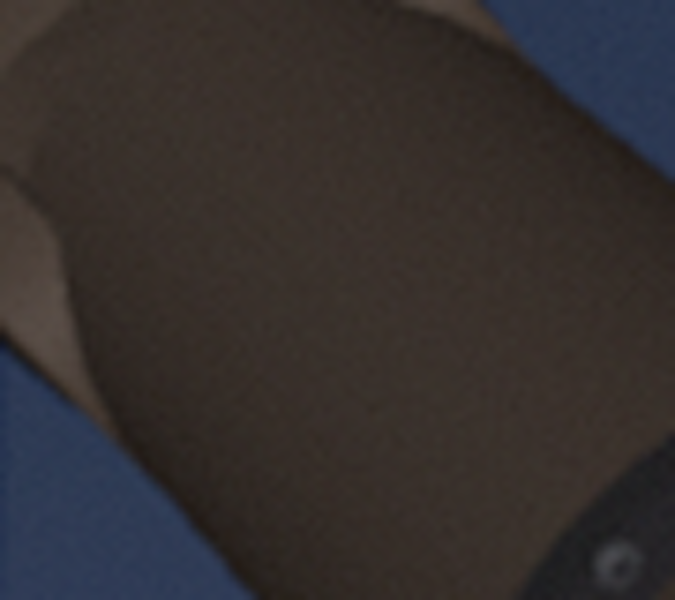

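In the wrist view red, at (333,525), now lies to the right of the pointer, at (323,517), and the offset is about 0.12 rad. The pointer is past the mark. I'll add a little margin and then turn back.

apply_moves:
  rows:
    - [0,0,-0.0001,-0.03,-1]
    - [0,0,-0.0001,-0.06,-1]
    - [0,0,-0.0001,-0.06,-1]
    - [0,0,-0.0001,-0.06,-1]

```text
clock: 12.0
tcp_pos: [0.5208, 0.0765, 0.0806]
eef_rot: [0.631, 0.321, -0.32, -0.63]
ft_force: [-4.1, -0.5, 16.2]
finger_gap: 0.148
```

apply_moves:
  rows:
    - [0,0,0,0.04,-1]
    - [0,0,0,0.08,-1]
    - [0,0,0,0.12,-1]
    - [0,0,0,0.16,-1]

```text
clock: 12.4
tcp_pos: [0.5208, 0.0764, 0.0806]
eef_rot: [0.603, 0.37, -0.369, -0.603]
ft_force: [-4.2, -1.3, 15.5]
finger_gap: 0.149
```

```bash
python3 st.py
```

```text
12.4 tcp [0.5208 0.0764 0.0806] jaw 1.1007 F [-4.2 -1.3 15.5] T [-0.01  0.85 -0.22] 0.149 q [ 0.28  0.6  -0.73  1.95  0.56  0.8   0.33]
```

Remaining to green: 1.656 − 1.10 ≈ 0.55.

apply_moves:
  rows:
    - [-0.0001,0,-0.0001,0.05,-1]
    - [-0.0001,0,-0.0001,0.1,-1]
    - [-0.0001,0,-0.0001,0.15,-1]
    - [-0.0001,0,-0.0001,0.2,-1]

```text
clock: 12.8
tcp_pos: [0.5208, 0.0763, 0.0806]
eef_rot: [0.563, 0.429, -0.428, -0.562]
ft_force: [-4.1, -0.9, 18.1]
finger_gap: 0.151
```

apply_moves:
  rows:
    - [0,0,0,0.05,-1]
    - [0,0,0,0.1,-1]
    - [0,0,0,0.15,-1]
    - [0,0,0,0.2,-1]

```text
clock: 13.2
tcp_pos: [0.5207, 0.0762, 0.0806]
eef_rot: [0.518, 0.483, -0.482, -0.517]
ft_force: [-4.3, -0.8, 18.3]
finger_gap: 0.151
```

apply_moves:
  rows:
    - [0,0,0,0.05,-1]
    - [0,0,0,0.1,-1]
    - [0,0,0,0.15,-1]
    - [0,0,0,0.15,-1]
    - [0,0,0,0.15,-1]

```text
clock: 13.7
tcp_pos: [0.5207, 0.0761, 0.0806]
eef_rot: [0.48, 0.52, -0.519, -0.48]
ft_force: [-5.2, -1.5, 17.7]
finger_gap: 0.151
```

```bash
python3 st.py t4
```

```text
13.7 tcp [0.5207 0.0761 0.0806] jaw 1.6494 F [-5.2 -1.5 17.7] T [-0.26  0.82  0.02] 0.151 q [ 0.36  0.65 -0.87  1.94  0.66  0.85  0.79]
```

View pics/t4.png

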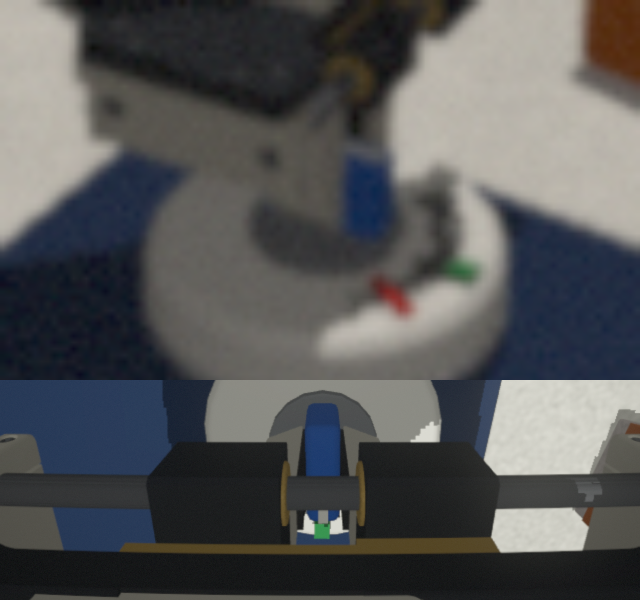

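Green at (322,531) is directly in line with the pointer at (322,517). Now I'll unload the press and open.

apply_moves:
  rows:
    - [-0.0003,0,0.0005,0,-1]
    - [-0.0005,0,0.001,0,-1]
    - [-0.0005,0,0.001,0,-1]

```text
clock: 14.1
tcp_pos: [0.5204, 0.076, 0.0807]
eef_rot: [0.48, 0.52, -0.519, -0.48]
ft_force: [1.5, -0.0, 5.8]
finger_gap: 0.149
```

apply_moves:
  rows:
    - [0,0,0,0,-0.6]
    - [0,0,0,0,-0.4]
    - [0,0,0,0,0]
    - [0,0,0,0,0]
    - [0,0,0,0,0]
    - [0,0,0,0,0]
    - [0,0,0,0,0]
    - [0,0,0,0,0]

```text
clock: 14.9
tcp_pos: [0.5197, 0.0757, 0.0802]
eef_rot: [0.48, 0.519, -0.519, -0.48]
ft_force: [0.8, 0.6, -0.3]
finger_gap: 0.504
```

```bash
python3 st.py t5
```

```text
14.9 tcp [0.5197 0.0757 0.0802] jaw 1.6489 F [ 0.8  0.6 -0.3] T [ 0.1  -0.13  0.04] 0.504 q [ 0.36  0.65 -0.87  1.95  0.66  0.85  0.79]
```

View pics/t5.png

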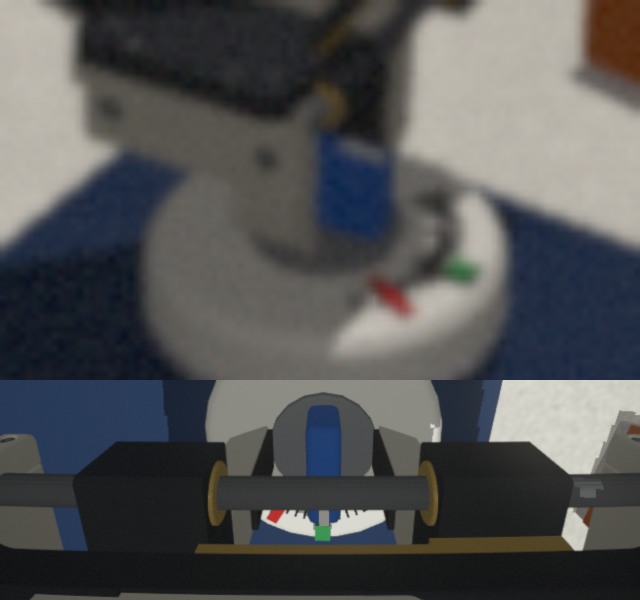

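The bar is free, with pointer and green in line at column 323. I'll lift straight up.

apply_moves:
  rows:
    - [0,0,0.01,0,0]
    - [0,0,0.04,0,0]
    - [0,0,0.08,0,0]
    - [0,0,0.12,0,0]
    - [0,0,0.16,0,0]
    - [0,0,0.17,0,0]
    - [0,0,0.17,0,0]
    - [0,0,0.17,0,0]

```text
clock: 15.8
tcp_pos: [0.5193, 0.0752, 0.2496]
eef_rot: [-0.48, -0.519, 0.519, 0.48]
ft_force: [0.2, -0.5, 0.2]
finger_gap: 0.499
```

```bash
python3 - <<'E'
from meas import *
s=sense();print(s['clock'],s['tcp_pos'],s['ft_force'].round(1));im=camera('wrist');pickle.dump((s,im),open('w5.pkl','wb'))
meas(s,im,(240,120,410,285))
m,W=cam('wrist',s)
c=np.array([.5215,.0758])
for b in blobs(im,((45,90,40),(85,255,255)),(240,120,410,285),12):
    g=ray(m,W,b[0],.049)[0,:2];print('green ang',np.arctan2(*(g-c)[::-1]))
cv2.imwrite('pics/w5.png',cv2.resize(im[130:290,240:410,::-1],(637,600),interpolation=cv2.INTER_CUBIC))
E
```

```text
15.8 [0.51929359 0.07521943 0.249588  ] [ 0.2 -0.5  0.2]
blue [323.3 214.9] 647 [0.515  0.0753] axis 0.072 len 0.0444
red [300.8 250. ] 127 [0.559  0.0573] axis 2.663 len 0.022
green [322.7 265.6] 70 [0.5719 0.0792] axis 0.257 len 0.0098
white [383.  209.7] 47 [0.5067 0.1239] axis 3.047 len 0.0086
white [326.6 250.9] 1888 [0.546  0.0805] axis 1.67 len 0.0957
green ang 0.06815690577271542
```

View pics/w5.png

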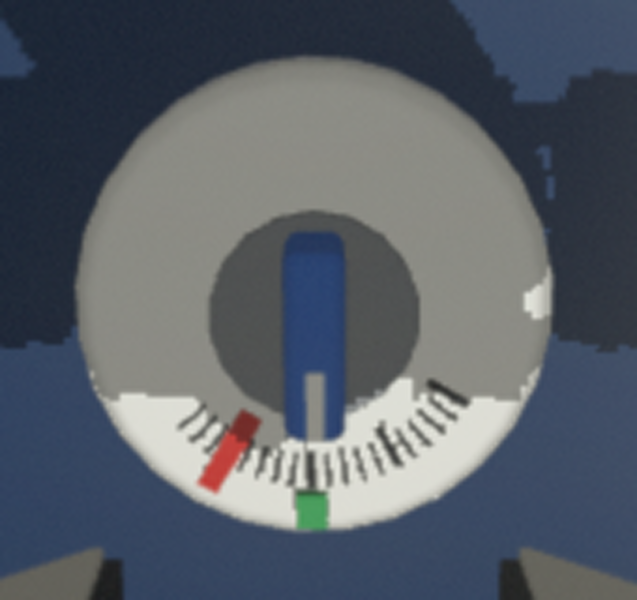

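The picture shows the pointer (315,405), the tick and the green tab (312,510) in line. Pointer yaw is 0.072 and green 0.07–0.08. Red and green are within 1 mm of where they began.

```bash
python3 -c "
from station import *
print(sign_off())"
```

```text
the job is handed in; nothing more can be done
None
```

I set the white timer as asked and handed the job in at about 16 s of the 42 s allowed; sign-off reports no verdict.

**How it went:** I gripped the blue bar and held it down with about 14–18 N at the force readings. I twisted it clockwise to about 1.76 rad, past the red mark. Then I turned it back to the green marker, eased off the pressure, opened the fingers and lifted clear.

**Last checks, from the wrist camera:**
- **Pointer and marker:** the pointer reads 0.072 rad and the marker 0.07–0.085 rad, so they are within about 0.015 rad (limit 0.08).
- **Timer position:** the red mark and the green marker are within 1 mm of where they began (limit 25 mm).
- **Contact:** the wrist force is about zero, so the robot is touching nothing.
- **Other things on the table:** the arm went near none of them, but I did not measure their positions again at the end.

**What disagreed or ran low:**
- **Camera disagreement:** the top camera put the timer's centre about 4 mm from where the wrist camera did. I used the wrist value because two opposite wrist views agreed on the red and green marks.
- **Low pressure:** the press read slightly under 15 N at times (14.3 N lowest during the twist), but the timer did not move.

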